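# Hold the hidden bolt head while the nut driver runs

### The job

Start the nut driver on the practice-jaw holder: press the grey plunger on its top down to its stop, keep it there for a good half second until the nut begins to turn, and let it spring back. Then reach down into the narrow gap behind the upright steel bracket, grasp the hexagonal bolt head hidden there and hold it firmly from turning, before it has gone half a turn. Finish while still gripping it at standstill, and leave the other things on the bench where they are.

Things in the scene. Friction and masses are not known exactly. Their poses are not given: they have to be found in the camera images.
- holder: fixed practice-jaw holder; grey base plate 12 mm thick, x -145 to +75, y -80 to +80 mm in its own frame. Origin on the table under the bracket's middle, x from the white nut driver through the bracket to the rear plate, z up. Nut driver: box in front of the bracket, x -124 to -34, y -30 to +30 mm, top 85 mm above the table; a collar round the plunger reaches 92 mm
- bracket_top (a point): middle of the top edge of the upright steel bracket, a plate across the holder's x: x -4 to +4, y -45 to +45 mm in the holder's frame, top 95 mm above the table. The gap behind it (x 4 to 52 mm, 48 mm wide) is open above and at both y ends; its floor is 12 mm above the table
- rear_top (a point): middle of the top edge of the aluminium rear plate that closes the gap behind: x 52 to 60, y -55 to +55 mm in the holder's frame, top 82 mm above the table
- plunger_top (a point): middle of the top face of the plunger's grey round head, diameter 28 mm, 7 mm thick; at rest 111 mm above the table, at x -82 mm, y 0 in the holder's frame. It moves straight down
- plunger (a joint): travel of the spring plunger in m: 0 up, 0.010 at its stop; about 3 N to start, 10 N at the stop; it springs back, fully up within about 3 s. Only the last 1 to 1.5 mm before the stop frees the driver (press fully home), and it must stay down about 0.5 s for the catch to pass
- bolt_head (a point): centre of the hexagonal steel bolt head behind the bracket: 24 mm across flats, 27.7 mm across corners, 18 mm long along its axis, which is the holder's x, 62 mm above the table. The head lies at x 8 to 26 mm in the holder's frame, centre at x 17 mm, y 0. The point turns with the bolt
- bolt (a joint): bolt angle in rad: 0 at the start; corners then point sideways (along y); flats face sideways at 0.52, 1.57, 2.62. Once freed, driver, nut and bolt turn at about 0.08 rad/s with about 0.05 N m, up to 3.5. A grip of 20 N or more across the head stops it; it settles with flats against the fingers, which can take a few seconds
- jaw: loose practice jaw: plaster block 60 x 66 mm with an arch of teeth, 41 mm high; origin under its middle; a bystander
- jar: small amber screw jar, diameter 40 mm, 45 mm high; origin under its middle; a bystander
- bur_block: aluminium block 70 x 35 x 20 mm with upright burs to 40 mm; origin under its middle; a bystander
- lamp_tube: black lamp handpiece, a lying tube 150 mm long (its x axis), 34 mm high; origin under its middle; a bystander
- cup: clear cup, diameter 66 mm, 75 mm high; origin under its middle; a bystander

How it is judged:
On the way:
1. the plunger is pressed to its stop (within 1 mm) and kept there (value of joint plunger above 0.009 m), for 0.3 s.
At the end, for the whole second after the job is handed in: The plunger is back up (within 2 mm), the driver has been freed (bolt past 0.1 rad) and the bolt head is held by the fingers: pressed with more than 10 N, the grasp point within 22 mm of the head's centre, the bolt turning slower than 0.02 rad/s either way, at less than half a turn (value of joint plunger below 0.002 m and value of joint bolt between 0.1 and 3.14 rad and velocity of joint bolt between -0.02 and 0.02 rad/s and contact force between the fingers and bolt above 10 N and distance between the grasp point and bolt_head below 0.022 m); the arm keeps its last pose, push and grip.
It fails at once if a bystander is moved more than 30 mm or tipped over (distance of any of jaw, jar, bur_block, lamp_tube, cup from where it was at the start of the episode above 0.03 m or angle between any of jaw, jar, bur_block, lamp_tube, cup's own z axis and vertical above 0.5 rad).
It also fails if it takes over 42 s, if anything falls off the work surface, if the arm or the gripper's body presses on something with over 40 N, if the wrist force passes 120 N, or if a joint passes its speed limit or range.

### The arm

A 6-joint arm with a two-finger parallel gripper is mounted at the origin on the work surface. World frame = base frame: x ahead of the robot, y to its left, z up, the work surface at z = 0. Lengths are in m, angles in rad, forces in N, time in s.
With the tool pointing down it reaches from about 0.3 to 0.75 m from the base axis. Payload 8.5 kg.
Tool frame: the origin (TCP) lies midway between the tips of the shut fingers; the grasp point (between the pads) lies 19 mm behind it; z points along the fingers, y is the line along which they close (so a half turn about z gives the same grasp; the last joint's range is limited). The gripper opens to 85 mm and grips with 20 to 120 N. Pads are 22 mm wide; open, the fingers measure 114 mm over their backs; the gripper's body (76 mm by 85 mm) begins 54 mm behind the grasp point. The pads swing forward as they close: fully open they stand 13 mm farther back than shut.
Start: joints at [1.087, 0.381, 1.297, -0, 1.464, -0.215], TCP at [0.146, 0.53, 0.196] pointing down, gripper open.
Joint ranges: [-3.11, 3.11], [-0.89, 2.33], [0.22, 2.48], [-1.42, 4.56], [0.17, 2.85], [-2.88, 2.88]. Speed limits (rad/s): [2.39, 2.39, 3.14, 3.14, 3.14, 3.14].

### API

Orientations are given as a rotation vector (axis times angle).
In Python, from rig import env, vision, job, nets gives the robot as it stands.
- The arm moves only by the tool apply_moves, never from a script. Its argument "series" is a list of rows, each a list of 3 entries, a list of its own where there are three numbers: the opening, from 0 (shut) to 1 (fully open), then the shift along the tool's x, y, z in units of 2.5 cm (1.0 is 2.5 cm), then the turn, a rotation vector about the tool's x, y, z in units of 0.1 rad (1.0 is 0.1 rad). A call has 1 to 10 rows; each row shifts and turns the commanded pose from where the row before left it, along the tool's axes as they then stand; what a row does not reach is not made up. A row lasts 1/8 s, in which the tool goes at most 62.5 mm and 10.7 degrees, less where a joint would pass 70% of its speed; a pose out of reach is approached as far as the arm can. A call with a number of a shift or a turn outside -1 to 1 is refused whole. A call with a gripper value outside its range is refused whole. The fingers move at their own pace and stop on an object; the grip force is fixed at half the most. Time passes only in rows, so rows that do not move let the fingers close. It gives the time, the measured TCP pose, the force, the opening and the grip force at its end, in the units of the state.
- env.get_obs(): the state, without advancing time (a new reading comes with each control period).
- vision.grab_frame(name): name is "scene" or "side" or "wrist"; returns a dict with "color" (400x640x3 uint8, blue, green, red), "K" (3x3 intrinsics, pixels), "R" (3x3) and "t" (3): a world point X has camera coordinates R X + t; the wrist camera has in their place "T_tool_cam" (4x4, takes a point from camera to tool coordinates, whose origin is the TCP and whose axes are the flange's). Camera axes: x right, y down, z forward; pixel columns grow to the right and rows downward; lengths in m; the calibration is good to about 2 mm. A picture is of the moment at which its call begins: read the wrist's pose just before it. There is no depth.
- job.sign_off(): hands the job in; it is judged then, once.
Trained networks look in a picture, given as the dict that the camera call returned (one of the last four; its "shot" number tells which), for a name from the list of things; names that differ only in an ending like _2 or _b are one class to them, and where a whole thing is asked for, a point or a joint stands for the part that bears it (a point fixed in the world has none). Each returns a list of dicts, best first, with "score" (0 to 1); they miss things now and then, are a little off and sometimes report something else, mostly with a low value. They report only what shows in the picture. A call takes as long as a camera call.
- nets.boxes_of(picture, query): "extent" ([centre column, centre row, width, height] in pixels, round what is visible of it).
- nets.outline_of(picture, query): "pixels" (400x640 bool, what is visible of it) and "extent" ([centre column, centre row, width, height] in pixels, round what is visible of it).
- nets.pinpoint(picture, query): "centre" ([column, row] in pixels: a listed point, or the origin of a listed thing).
The state is a dict: "time": time; "joint_pos": joint angles; "dq": joint speeds; "joint_torque": joint torques, N m; "tool_pos": TCP position; "tcp_rot": TCP orientation; "contact_force": force on the tool from outside, world axes, zero at the start; "moment": the same for the moment, N m; "width": finger opening in m; "grip_force": force on a finger pad.
Only numpy, scipy, OpenCV 4.12 (cv2) and the standard library are available. Lean on these libraries where they do the work, as an engineer would, in place of code of your own. Each camera call takes 0.05 s, during which the arm holds its last target. There are 200 camera calls.

## Working session

There is one attempt and no reset: what is moved stays moved. The work goes in short steps, Python scripts to look and compute and a tool call to move; the robot and the scene stay as the last step left them, time stands still between calls to the robot, and variables do not carry over. Pictures are saved under pics/ and viewed, at most 10 in all, crops included, and the job is handed in when it is done.

Besides the shell and the picture viewer there is one more tool, called after "Request:" as a command line: name --argument value ..., lists and objects as JSON in quotes. apply_moves: Moves the arm, as the interface text tells. Shifts and turns lie within -1 to 1; 1 stands for 2.5 cm of shift or 0.1 rad of turn. Its arguments: {"type":"object","properties":{"series":{"type":"array","items":{"type":"array"}}},"required":["series"]}

```bash
ls; mkdir -p pics; cat > h.py <<'E'
import sys; sys.path.insert(0,'.')
from rig import env, vision, job, nets
import numpy as np, cv2
from scipy.spatial.transform import Rotation as R
def cam(f,o=None):
    if 'R' in f: return np.array(f['K']),np.array(f['R']),np.array(f['t']).ravel()
    T=np.eye(4);T[:3,:3]=R.from_rotvec(o['tcp_rot']).as_matrix();T[:3,3]=o['tool_pos']
    M=np.linalg.inv(T@np.array(f['T_tool_cam']));return np.array(f['K']),M[:3,:3],M[:3,3]
def tri(obs): # list of (cam,px)
    A=[];
    for (K,Rm,t),p in obs:
        P=K@np.c_[Rm,t]; A+= [p[0]*P[2]-P[0],p[1]*P[2]-P[1]]
    A=np.array(A); A/=np.linalg.norm(A[:,:3],axis=1)[:,None]
    X=np.linalg.lstsq(A[:,:3],-A[:,3],rcond=None)[0]
    e=[np.round(proj(c,X)-p,1).tolist() for c,p in obs]
    return X,e
def proj(c,X):
    K,Rm,t=c; q=K@(Rm@np.array(X)+t); return q[:2]/q[2]
def onz(c,p,z):
    K,Rm,t=c; d=Rm.T@np.linalg.solve(K,[p[0],p[1],1]); C=-Rm.T@t; return C+d*(z-C[2])/d[2]
E
python3 - <<'E'
from h import *
o=env.get_obs(); print({k:np.round(v,3).tolist() for k,v in o.items()})
F={}
for n in ('scene','side','wrist'):
    f=vision.grab_frame(n); F[n]=cam(f,o); cv2.imwrite(f'pics/{n}0.png',f['color'])
    print(n,'C',np.round(-F[n][1].T@F[n][2],3))
    for q in ('bracket_top','rear_top','plunger_top','bolt_head','holder','jaw','jar','bur_block','lamp_tube','cup'):
        print(n,q,[(np.round(d['centre']).tolist(),round(d['score'],2)) for d in nets.pinpoint(f,q)[:2]])
E
cd pics; python3 -c "
import cv2,numpy as np
cv2.imwrite('all0.png',np.vstack([cv2.resize(cv2.imread('scene0.png'),(480,300)),cv2.resize(cv2.imread('side0.png'),(480,300))]))"
```

```text
pics
{'time': 0.0, 'joint_pos': [1.087, 0.381, 1.298, -0.0, 1.464, -0.215], 'dq': [0.001, -0.001, 0.001, -0.0, -0.001, -0.0], 'joint_torque': [-0.001, -44.845, -23.128, -0.0, 0.005, -0.0], 'tool_pos': [0.146, 0.53, 0.196], 'tcp_rot': [-0.421, -3.113, 0.002], 'contact_force': [-0.088, 0.147, -0.106], 'moment': [-0.038, 0.008, -0.021], 'grip_force': 0.0, 'width': 0.085}
scene C [0.909 0.528 0.814]
scene bracket_top [([342.0, 186.0], 0.68)]
scene rear_top [([325.0, 210.0], 0.63), ([318.0, 161.0], 0.45)]
scene plunger_top [([370.0, 162.0], 0.65)]
scene bolt_head [([342.0, 203.0], 0.79), ([428.0, 226.0], 0.47)]
scene holder [([341.0, 216.0], 0.9)]
scene jaw [([425.0, 228.0], 0.58)]
scene jar [([380.0, 276.0], 0.77)]
scene bur_block [([320.0, 159.0], 0.78), ([278.0, 192.0], 0.24)]
scene lamp_tube [([302.0, 256.0], 0.93)]
scene cup [([278.0, 192.0], 0.97)]
side C [0.284 0.439 0.65 ]
side bracket_top [([331.0, 218.0], 0.68), ([348.0, 321.0], 0.57)]
side rear_top [([308.0, 213.0], 0.63)]
side plunger_top [([373.0, 232.0], 0.59)]
side bolt_head [([328.0, 227.0], 0.8)]
side holder [([333.0, 249.0], 0.68), ([334.0, 218.0], 0.63)]
side jaw [([351.0, 322.0], 0.93)]
side jar [([278.0, 293.0], 0.61)]
side bur_block [([392.0, 214.0], 0.73)]
side lamp_tube [([282.0, 229.0], 0.58)]
side cup [([335.0, 194.0], 0.65)]
wrist C [0.071 0.551 0.372]
wrist bracket_top []
wrist rear_top []
wrist plunger_top []
wrist bolt_head []
wrist holder []
wrist jaw [([171.0, 376.0], 0.73)]
wrist jar []
wrist bur_block []
wrist lamp_tube []
wrist cup []
```

View pics/all0.png

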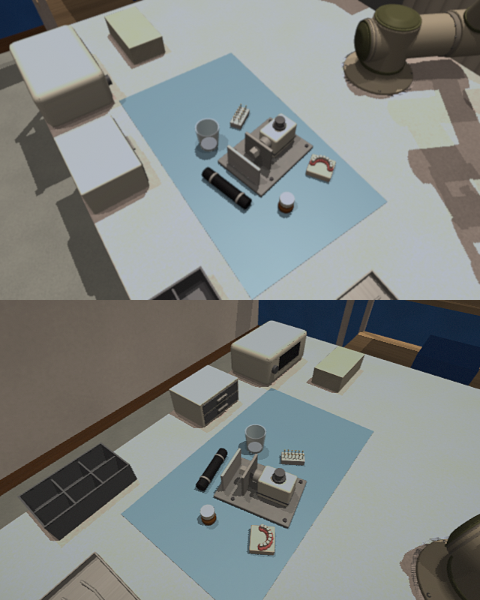

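The composite shows the holder in the middle of the mat: at full scale about (355,200) in scene and (345,240) in side. The driver and plunger point towards the robot, and the cup, bur block, lamp, jar and jaw stand around it. Next I triangulate the points.

```bash
python3 - <<'E'
from h import *
fs={n:vision.grab_frame(n) for n in('scene','side')}; c={n:cam(f) for n,f in fs.items()}
P={}
for q in ('bracket_top','rear_top','plunger_top','bolt_head','holder','jaw','jar','bur_block','lamp_tube','cup'):
    r={}
    for n in fs:
        for d in nets.pinpoint(fs[n],q)[:2]: r.setdefault(n,[]).append(d['centre'])
    if len(r)<2: print(q,'miss'); continue
    for a in r['scene']:
        for b in r['side']:
            X,e=tri([(c['scene'],a),(c['side'],b)]); print(q,np.round(X,4),e)
for n in fs: 
    print(n,np.round(proj(c[n],[0,0,0])))
    cr=fs[n]['color'][110:310,220:460]; cv2.imwrite(f'pics/{n}c.png',cv2.resize(cr,None,fx=3,fy=3,interpolation=cv2.INTER_CUBIC))
E
```

```text
bracket_top [0.5519 0.0716 0.0923] [[-0.4, -0.7], [-0.4, 0.6]]
rear_top [0.6097 0.092  0.0846] [[-0.2, -0.3], [-0.2, 0.3]]
plunger_top [0.471  0.0552 0.0994] [[-0.4, -0.8], [-0.5, 0.8]]
bolt_head [0.5659 0.0864 0.0666] [[-0.6, -1.1], [-0.6, 1.0]]
bolt_head [0.5678 0.0992 0.0572] [[-4.1, -8.5], [-5.1, 7.3]]
holder miss
jaw [0.4224 0.1948 0.0045] [[-0.6, -0.9], [-0.6, 1.0]]
jaw [0.5252 0.2283 0.2118] [[-12.6, -30.1], [-22.7, 25.9]]
jar [0.5705 0.2316 0.0026] [[-0.1, -0.2], [-0.1, 0.2]]
bur_block [ 0.5066 -0.0893 -0.0098] [[-0.5, -1.1], [-0.6, 1.0]]
bur_block [ 0.5102 -0.0251 -0.0148] [[-7.0, -24.9], [-16.8, 18.6]]
lamp_tube [0.6698 0.11   0.0052] [[-0.0, -0.1], [-0.0, 0.0]]
cup [ 0.6298 -0.0468  0.0095] [[-0.9, -2.0], [-1.0, 1.7]]
scene [503.  95.]
side [628. 386.]
```

View pics/scenec.png

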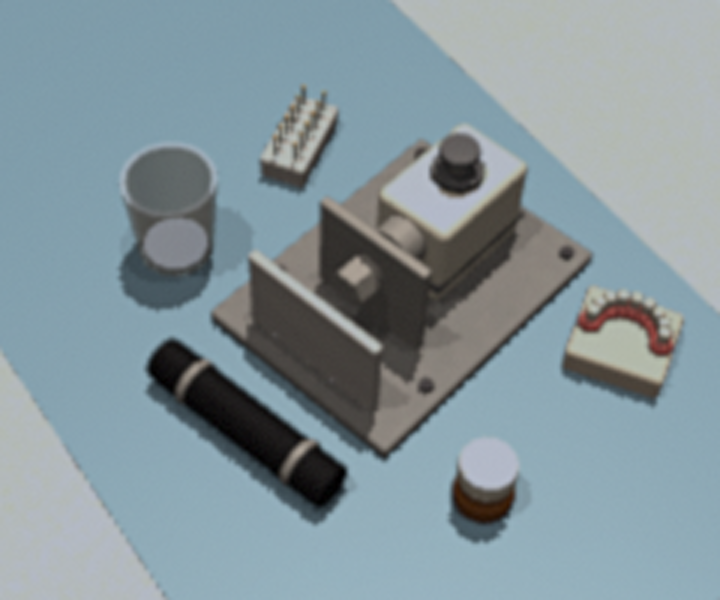

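View pics/sidec.png

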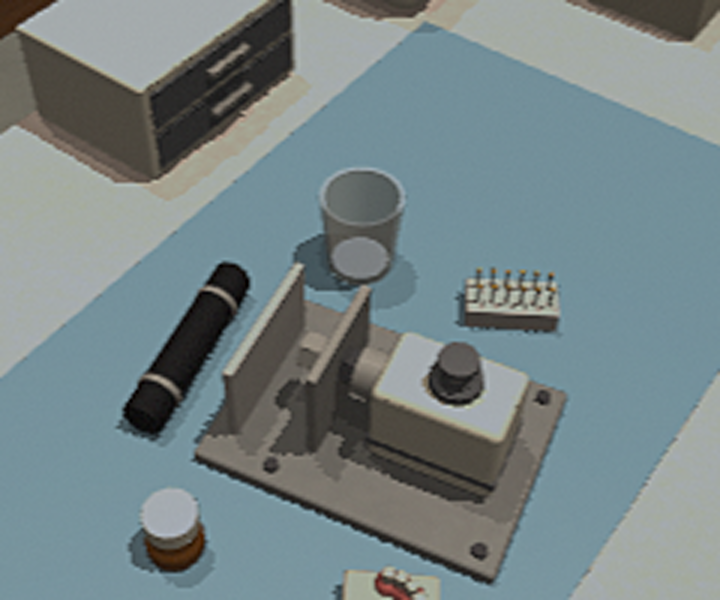

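Scene crop: the plunger is at about (373,163) full scale, the bracket top centre at (345,188) and the hex head at (339,201) behind the bracket. The side view agrees with this. I fit the holder's planar pose to all the points.

```bash
cat >> h.py <<'E'
from scipy.optimize import least_squares
MOD={'bracket_top':(0,0,.095),'rear_top':(.056,0,.082),'plunger_top':(-.082,0,.111),'bolt_head':(.017,0,.062)}
def hw(p,q): # holder pose (x,y,yaw[,z]) -> world
    s,c_=np.sin(p[2]),np.cos(p[2]); return np.array([p[0]+c_*q[0]-s*q[1],p[1]+s*q[0]+c_*q[1],q[2]+(p[3] if len(p)>3 else 0)])
def fit(ob,p0,free_z=True):
    p0=list(p0)[:3]+([0] if free_z else [])
    f=lambda p:np.concatenate([proj(c,hw(p,MOD[q]))-px for c,q,px in ob])
    r=least_squares(f,p0,loss='soft_l1',f_scale=1.5); return r.x,[(q,np.round(proj(c,hw(r.x,MOD[q]))-px,1).tolist()) for c,q,px in ob]
def gather(f,c):
    ob=[]
    for q in MOD:
        d=nets.pinpoint(f,q)
        if d and d[0]['score']>.4: ob.append((c,q,np.array(d[0]['centre'])))
    return ob
def goto(target,yaw): # rows needed: tool y along holder y (or opposite), pointing down
    o=env.get_obs(); T=R.from_rotvec(o['tcp_rot'])
    best=None
    for k in (0,np.pi):
        a=yaw+k; G=R.from_matrix(np.array([[-np.cos(a),-np.sin(a),0],[-np.sin(a),np.cos(a),0],[0,0,-1]]).T if 0 else np.c_[[-np.cos(a),-np.sin(a),0],[-np.sin(a),np.cos(a),0],[0,0,-1]])
        rv=(T.inv()*G).as_rotvec()
        if best is None or np.linalg.norm(rv)<np.linalg.norm(best): best=rv
    d=T.inv().apply(np.array(target)-o['tool_pos'])
    print('shift tool units',np.round(d/.025,2),'turn units',np.round(best/.1,2),'q6',round(o['joint_pos'][5],2))
E
python3 - <<'E'
from h import *
ob=[]
for n in('scene','side'):
    f=vision.grab_frame(n); ob+=gather(f,cam(f))
p,e=fit(ob,[.55,.07,.26]); print(np.round(p,4),e)
pl=hw(p,(-.082,0,.111)); print(pl); goto([pl[0],pl[1],.20],p[2])
E
```

```text
[ 0.5499  0.0752  0.1738 -0.0028] [('bracket_top', [-1.7, 0.3]), ('rear_top', [0.5, -1.3]), ('plunger_top', [1.7, -1.1]), ('bolt_head', [-3.3, 0.1]), ('bracket_top', [-1.4, -0.4]), ('rear_top', [0.0, 1.7]), ('plunger_top', [0.1, -0.1]), ('bolt_head', [0.1, 1.3])]
[0.46915095 0.06106324 0.1081636 ]
shift tool units [-17.44 -14.66  -0.14] turn units [-0.   -0.   -4.43] q6 -0.22
```

Request:
apply_moves --series '[[0,[-1,-0.84,0],[0,0,0]],[0,[-1,-0.84,0],[0,0,0]],[0,[-1,-0.84,0],[0,0,0]],[0,[-1,-0.84,0],[0,0,0]],[0,[-1,-0.84,0],[0,0,0]],[0,[-1,-0.84,0],[0,0,0]],[0,[-1,-0.84,0],[0,0,0]],[0,[-1,-0.84,0],[0,0,0]],[0,[-1,-0.84,0],[0,0,0]],[0,[-1,-0.84,0],[0,0,0]]]'

```text
time: 4.5
tool_pos: [0.3318, 0.2605, 0.1966]
tcp_rot: [0.421, 3.113, 0.0]
contact_force: [0.9, 0.4, 0.0]
width: -0.0
grip_force: 0.0
```

Request:
apply_moves --series '[[0,[-1,-0.84,0],[0,0,0]],[0,[-1,-0.84,0],[0,0,0]],[0,[-1,-0.84,0],[0,0,0]],[0,[-1,-0.84,0],[0,0,0]],[0,[-1,-0.84,0],[0,0,0]],[0,[0,0,0],[0,0,-1]],[0,[0,0,0],[0,0,-1]],[0,[0,0,0],[0,0,-1]],[0,[0,0,0],[0,0,-1]],[0,[0,0,0],[0,0,-0.4]]]'

```text
time: 5.75
tool_pos: [0.424, 0.1269, 0.1965]
tcp_rot: [-0.272, 3.13, -0.0]
contact_force: [-0.5, -0.2, -0.5]
width: -0.0003
grip_force: 0.0
```

```bash
python3 - <<'E'
from h import *
o=env.get_obs(); f=vision.grab_frame('wrist'); c=cam(f,o); cv2.imwrite('pics/w1.png',f['color'])
print(o['time'],np.round(o['tool_pos'],4),np.round(o['tcp_rot'],3))
for q in MOD: print(q,[(np.round(d['centre'],1).tolist(),round(d['score'],2)) for d in nets.pinpoint(f,q)[:2]])
ob=gather(f,c)
p,e=fit(ob,[.55,.07,.2],False); print(np.round(p,4),e)
E
```

```text
5.75 [0.424  0.1269 0.1965] [-0.272  3.13  -0.   ]
bracket_top [([255.2, 287.1], 0.92)]
rear_top []
plunger_top [([241.7, 225.2], 0.59)]
bolt_head []
[0.5503 0.0756 0.227 ] [('bracket_top', [-0.0, -0.1]), ('plunger_top', [0.0, 0.1])]
```

View pics/w1.png

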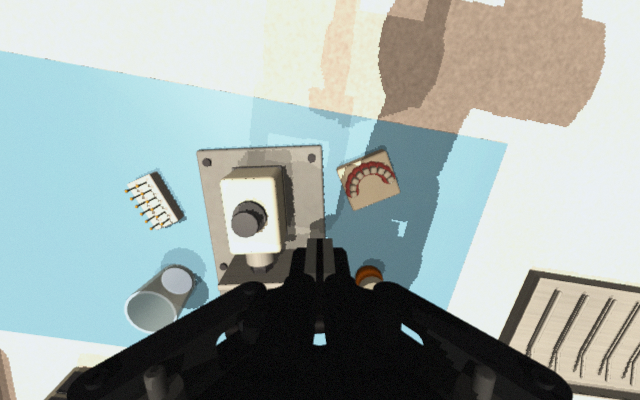

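The wrist view shows the driver box with the plunger head near (248,218). The base-plate corners are at (197,151) and (323,146), and the fingers hide the gap. I fit the pose with the plate corners as well.

```bash
python3 - <<'E'
from h import *
MOD.update(A=(-.145,-.08,.012),B=(-.145,.08,.012),C=(.075,.08,.012),D=(.075,-.08,.012),E=(0,-.045,.095),G=(0,.045,.095))
o=env.get_obs(); f=vision.grab_frame('wrist'); cw=cam(f,o); cv2.imwrite('pics/w1c.png',cv2.resize(f['color'][130:300,170:350],None,fx=4,fy=4,interpolation=cv2.INTER_CUBIC)[:600])
cs=cam(vision.grab_frame('scene'));cd=cam(vision.grab_frame('side'))
S=lambda u,v:np.array([220+u/3,110+v/3])
ob=[(cs,'A',S(424,140)),(cs,'B',S(590,257)),(cs,'C',S(384,455)),(cs,'D',S(213,317)),(cs,'E',S(323,203)),(cs,'G',S(428,276)),
(cd,'A',S(565,398)),(cd,'B',S(493,578)),(cd,'C',S(197,455)),(cd,'E',S(365,288)),(cd,'G',S(312,383)),
(cs,'plunger_top',S(461,148)),(cd,'plunger_top',S(460,356)),(cs,'bolt_head',S(355,270))]
w=[(cw,'A',np.array([197,151.])),(cw,'B',np.array([323,146.])),(cw,'plunger_top',np.array([246.,219.]))]
for x in (ob,w,ob+w):
    p,e=fit(x,[.55,.07,.25],False); print(np.round(p,4),e)
E
```

```text
[0.5502 0.0791 0.2142] [('A', [-0.6, -1.5]), ('B', [2.3, -1.6]), ('C', [1.2, -0.7]), ('D', [-1.0, -2.0]), ('E', [0.5, -1.9]), ('G', [1.0, -0.7]), ('A', [0.3, -2.1]), ('B', [-0.6, 0.5]), ('C', [-3.1, -1.1]), ('E', [-0.4, -1.5]), ('G', [-1.9, -0.8]), ('plunger_top', [0.3, -0.3]), ('plunger_top', [-1.3, 0.6]), ('bolt_head', [0.7, 3.9])]
[0.5496 0.0785 0.2105] [('A', [-1.0, -0.9]), ('B', [0.6, -1.0]), ('plunger_top', [0.2, 6.2])]
[0.5499 0.0789 0.213 ] [('A', [-0.5, -1.6]), ('B', [2.3, -1.7]), ('C', [1.2, -0.8]), ('D', [-1.0, -2.1]), ('E', [0.5, -2.1]), ('G', [1.0, -0.8]), ('A', [0.5, -2.1]), ('B', [-0.5, 0.5]), ('C', [-3.0, -1.1]), ('E', [-0.2, -1.5]), ('G', [-1.8, -0.8]), ('plunger_top', [0.4, -0.4]), ('plunger_top', [-1.1, 0.7]), ('bolt_head', [0.8, 3.8]), ('A', [-0.9, -0.4]), ('B', [0.6, -0.8]), ('plunger_top', [0.3, 6.7])]
```

View pics/w1c.png

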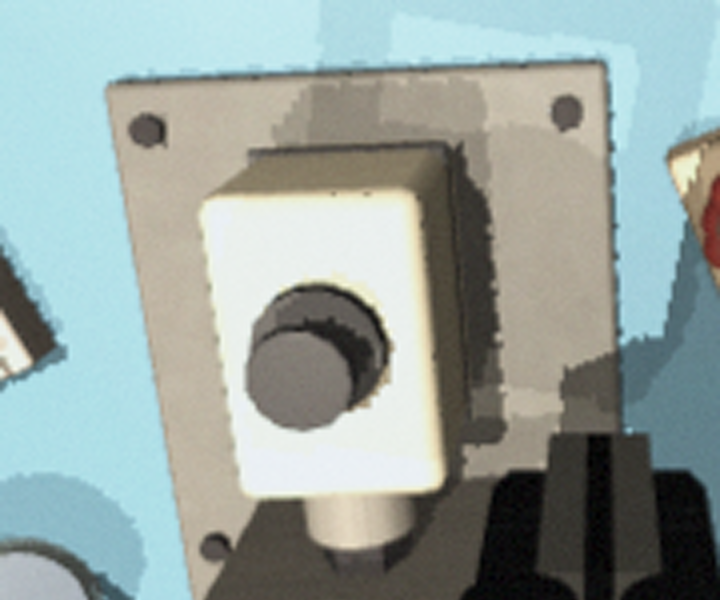

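The plunger top is at (244.8,225) in the wrist picture, which agrees with the model to about 1 px. The fits agree on the pose.

```bash
python3 - <<'E'
from h import *
p=[.5499,.0787,.213]; pl=hw(p,(-.082,0,.111)); print(pl); goto([pl[0],pl[1],.120],p[2])
E
```

```text
[0.46975311 0.06136577 0.111     ]
shift tool units [-1.36 -2.9   3.06] turn units [-0.    0.   -0.42] q6 -1.72
```

Request:
apply_moves --series '[[0,[-0.45,-0.97,0],[0,0,0]],[0,[-0.45,-0.97,0],[0,0,0]],[0,[-0.46,-0.96,0],[0,0,0]],[0,[0,0,1],[0,0,-0.42]],[0,[0,0,1],[0,0,0]],[0,[0,0,0.8],[0,0,0]],[0,[0,0,0.26],[0,0,0]],[0,[0,0,0],[0,0,0]]]'

```text
time: 7.35
tool_pos: [0.4699, 0.0613, 0.1201]
tcp_rot: [0.334, -3.124, -0.0]
contact_force: [0.1, -0.2, -0.5]
width: -0.0005
grip_force: 0.0
```

```bash
python3 - <<'E'
from h import *
p=[.5499,.0787,.213]; pl=hw(p,(-.082,0,.111)); goto([pl[0],pl[1],.111],p[2])
o=env.get_obs();print(o['time'],o['tool_pos'],o['contact_force'])
f=vision.grab_frame('wrist'); a=cv2.resize(f['color'][150:350,200:440],None,fx=2,fy=2); f=vision.grab_frame('scene'); b=cv2.resize(f['color'][100:260,280:480],None,fx=2.5,fy=2.5)
cv2.imwrite('pics/t2.png',np.vstack([np.hstack([a[:,:400],b[:400,:400]])]))
E
```

```text
shift tool units [0.01 0.   0.36] turn units [ 0. -0.  0.] q6 -1.9
7.35 [0.46992028 0.06131546 0.12010919] [ 0.11433518 -0.1903043  -0.50832044]
```

View pics/t2.png

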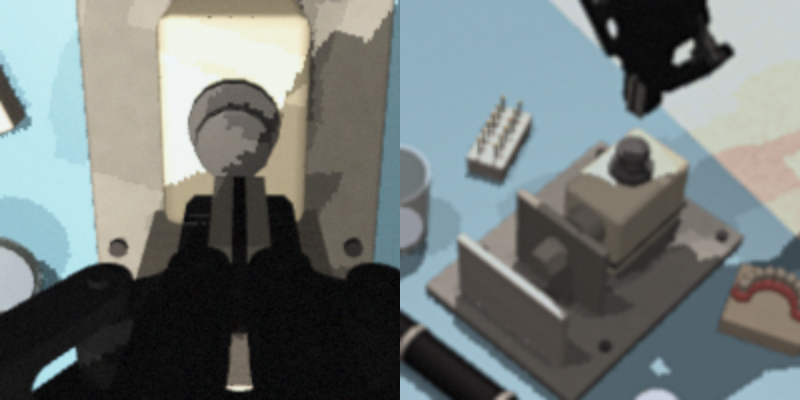

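The wrist crop shows the fingertip end at about (319,239) full scale and the plunger centre at about (316,220). In scene the tip seems offset from the plunger, so I check where the TCP projects.

```bash
python3 - <<'E'
from h import *
o=env.get_obs(); p=[.5499,.0787,.213]; pl=hw(p,(-.082,0,.111))
for n in('wrist','scene','side'):
    f=vision.grab_frame(n); c=cam(f,o); print(n,'tcp',proj(c,o['tool_pos']),'plunger model',proj(c,pl),[ (d['centre'],d['score']) for d in nets.pinpoint(f,'plunger_top')[:1]])
    if n=='side': cv2.imwrite('pics/t3.png',cv2.resize(f['color'][170:300,300:460],None,fx=4,fy=4))
E
```

```text
wrist tcp [319.45427391 228.98424379] plunger model [319.7294514 222.7409689] [([315.0, 220.9], 0.92)]
scene tcp [374.18811429 155.5637425 ] plunger model [374.00749628 158.85502018] [([369.4, 159.1], 0.42)]
side tcp [372.55274477 225.90303182] plunger model [372.28665801 229.25682787] [([372.9, 227.4], 0.72)]
```

View pics/t3.png

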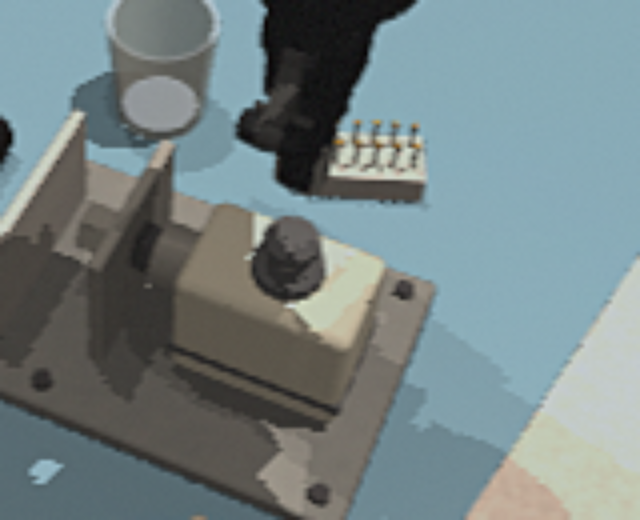

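The side view shows the fingertip at about (374,218), roughly 9 px above the TCP's projection, with a clear gap to the plunger. I triangulate the tip.

```bash
python3 - <<'E'
from h import *
o=env.get_obs()
cs=cam(vision.grab_frame('scene'));cd=cam(vision.grab_frame('side'));cw=cam(vision.grab_frame('wrist'),o)
print(tri([(cs,np.array([376,143.])),(cd,np.array([374,217.5]))]), tri([(cs,np.array([376,143.])),(cd,np.array([374,217.5])),(cw,np.array([319,238.]))]),o['tool_pos'],o['time'])
E
```

```text
(array([0.46824902, 0.06210117, 0.15117693]), [[0.6, 1.4], [0.8, -1.3]]) (array([0.46648022, 0.05992581, 0.14772441]), [[0.5, 1.6], [2.1, -0.4], [-0.6, 4.6]]) [0.46989875 0.06129614 0.1201967 ] 7.75
```

The visible tips are at z≈0.149, about 28 mm above the reported TCP. I go down carefully and let the force tell where contact is.

Request:
apply_moves --series '[[0,[0,0,0.3],[0,0,0]],[0,[0,0,0.2],[0,0,0]],[0,[0,0,0],[0,0,0]]]'

```text
time: 8.28
tool_pos: [0.4695, 0.0613, 0.1069]
tcp_rot: [0.334, -3.123, -0.0]
contact_force: [0.2, -0.9, -0.0]
width: 0.0
grip_force: 0.0
```

Request:
apply_moves --series '[[0,[0,0,0.2],[0,0,0]],[0,[0,0,0.2],[0,0,0]],[0,[0,0,0],[0,0,0]]]'

```text
time: 8.65
tool_pos: [0.4695, 0.0613, 0.097]
tcp_rot: [0.334, -3.123, -0.0]
contact_force: [1.0, -0.7, -0.2]
width: -0.0001
grip_force: 0.0
```

Request:
apply_moves --series '[[0,[0,0,0.2],[0,0,0]],[0,[0,0,0.15],[0,0,0]],[0,[0,0,0],[0,0,0]]]'

```text
time: 9.02
tool_pos: [0.4696, 0.0613, 0.0884]
tcp_rot: [0.334, -3.123, -0.0]
contact_force: [-0.2, -0.1, -0.6]
width: 0.0001
grip_force: 0.0
```

Request:
apply_moves --series '[[0,[0,0,0.12],[0,0,0]],[0,[0,0,0.12],[0,0,0]],[0,[0,0,0],[0,0,0]]]'

```text
time: 9.4
tool_pos: [0.4697, 0.0613, 0.0824]
tcp_rot: [0.334, -3.123, -0.0]
contact_force: [0.2, 0.3, 0.5]
width: 0.0001
grip_force: 0.0
```

```bash
python3 - <<'E'
from h import *
o=env.get_obs(); print(o['tool_pos'],o['contact_force'],o['moment'])
f=vision.grab_frame('side'); g=vision.grab_frame('scene')
cv2.imwrite('pics/t4.png',np.hstack([cv2.resize(f['color'][185:285,320:420],None,fx=4,fy=4),cv2.resize(g['color'][110:210,320:420],None,fx=4,fy=4)]))
E
```

```text
[0.46965477 0.06132025 0.08244854] [0.18017112 0.29932039 0.53053663] [-0.02994223  0.00668874  0.01913   ]
```

View pics/t4.png

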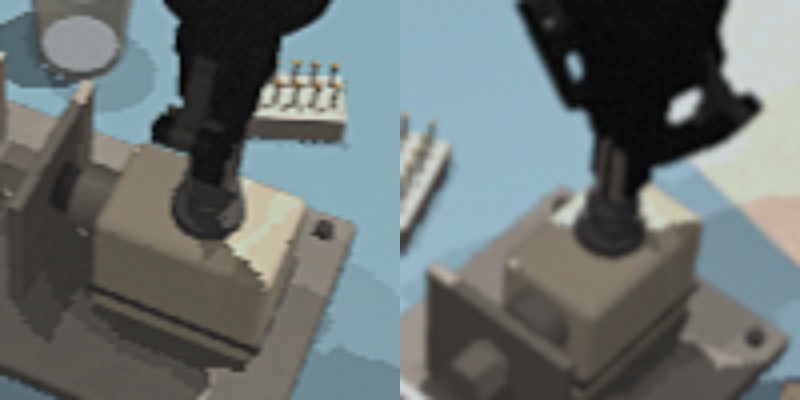

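The tips now stand right on or over the plunger in both views. I continue down in small steps.

Request:
apply_moves --series '[[0,[0,0,0.12],[0,0,0]],[0,[0,0,0],[0,0,0]]]'

```text
time: 9.75
tool_pos: [0.4697, 0.0613, 0.0795]
tcp_rot: [0.334, -3.123, -0.0]
contact_force: [0.1, 0.1, -1.3]
width: -0.0003
grip_force: 0.0
```

Request:
apply_moves --series '[[0,[0,0,0.08],[0,0,0]],[0,[0,0,0],[0,0,0]]]'

```text
time: 10.0
tool_pos: [0.4697, 0.0613, 0.0775]
tcp_rot: [0.334, -3.123, -0.0]
contact_force: [0.1, -1.0, 0.2]
width: -0.0003
grip_force: 0.0
```

Request:
apply_moves --series '[[0,[0,0,0.1],[0,0,0]],[0,[0,0,0],[0,0,0]]]'

```text
time: 10.25
tool_pos: [0.47, 0.0613, 0.0753]
tcp_rot: [-0.334, 3.123, -0.0]
contact_force: [-0.7, 0.1, 2.6]
width: 0.0001
grip_force: 1.7
```

Request:
apply_moves --series '[[0,[0,0,0.1],[0,0,0]],[0,[0,0,0],[0,0,0]]]'

```text
time: 10.5
tool_pos: [0.47, 0.0613, 0.0729]
tcp_rot: [-0.334, 3.123, -0.0]
contact_force: [-0.2, 0.3, 5.1]
width: 0.0
grip_force: 2.7
```

Contact came at TCP z≈0.0765, so the tips really do sit about 0.03 m behind the reported TCP when shut. At 5 N the plunger is about 3 mm down, so I press on to the stop.

Request:
apply_moves --series '[[0,[0,0,0.12],[0,0,0]],[0,[0,0,0.12],[0,0,0]],[0,[0,0,0],[0,0,0]]]'

```text
time: 10.88
tool_pos: [0.47, 0.0613, 0.0671]
tcp_rot: [-0.334, 3.123, -0.0]
contact_force: [-2.4, -0.2, 9.2]
width: 0.0001
grip_force: 4.4
```

Request:
apply_moves --series '[[0,[0,0,0.06],[0,0,0]],[0,[0,0,0],[0,0,0]]]'

```text
time: 11.12
tool_pos: [0.47, 0.0613, 0.0661]
tcp_rot: [-0.334, 3.123, -0.001]
contact_force: [-2.7, -0.6, 12.5]
width: 0.0001
grip_force: 6.5
```

Request:
apply_moves --series '[[0,[0,0,0.06],[0,0,0]],[0,[0,0,0],[0,0,0]]]'

```text
time: 11.38
tool_pos: [0.4702, 0.0613, 0.0659]
tcp_rot: [-0.334, 3.121, -0.001]
contact_force: [-8.2, 0.5, 27.5]
width: 0.0
grip_force: 14.3
```

At the stop (27 N). I hold there, then lift.

Request:
apply_moves --series '[[0,[0,0,0],[0,0,0]],[0,[0,0,0],[0,0,0]],[0,[0,0,0],[0,0,0]],[0,[0,0,0],[0,0,0]],[0,[0,0,0],[0,0,0]],[0,[0,0,-0.6],[0,0,0]],[0,[0,0,-1],[0,0,0]],[0,[0,0,-1],[0,0,0]],[0,[0,0,-0.8],[0,0,0]]]'

```text
time: 12.5
tool_pos: [0.4698, 0.0613, 0.1494]
tcp_rot: [-0.334, 3.124, -0.0]
contact_force: [0.4, 0.7, -1.1]
width: -0.0005
grip_force: 0.0
```

```bash
python3 - <<'E'
from h import *
o=env.get_obs(); print(o['time'],o['tool_pos'],o['contact_force'])
f=vision.grab_frame('scene'); g=vision.grab_frame('side')
cv2.imwrite('pics/t5.png',np.hstack([cv2.resize(f['color'][60:210,300:420],(400,500),interpolation=cv2.INTER_CUBIC),cv2.resize(g['color'][140:290,300:420],(400,500),interpolation=cv2.INTER_CUBIC)]))
p=[.5499,.0787,.213]; goto(hw(p,(.022,0,.141)),p[2])
c=cam(f);d=cam(g)
for z in (0,.035,.073,.1): X=o['tool_pos']+[0,0,z]; print(z,(proj(c,X)-[300,60])*10/3,(proj(d,X)-[300,140])*10/3+[400,0])
E
```

```text
12.5 [0.46977512 0.06129838 0.14940011] [ 0.38662026  0.66037096 -1.13096533]
shift tool units [-4.13  0.01  0.38] turn units [-0.01  0.03  0.  ] q6 -1.9
0 [252.19750399 283.63872055] [647.47520218 253.71150029]
0.035 [257.64486225 239.12276139] [653.91123266 210.34060526]
0.073 [263.96017513 187.51385359] [661.54335683 158.9095164 ]
0.1 [268.72526613 148.57340096] [667.42721627 119.25957215]
```

View pics/t5.png

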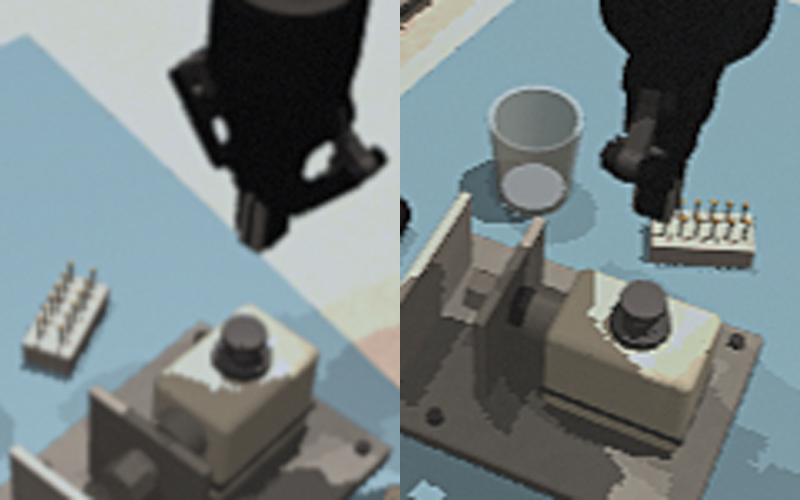

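The tips match "TCP + 35 mm", and the palm sits above +100 mm. So the whole gripper stands about 35 mm behind the reported frame, and the true grasp point is at reported z + 54 mm. For a grasp at z≈0.062 I need a reported z≈0.008. Now I open and move over the gap.

Request:
apply_moves --series '[[1,[-0.9,0,0],[0,0,0]],[1,[-1,0,0],[0,0,0]],[1,[-1,0,0],[0,0,0]],[1,[-1,0,0],[0,0,0]],[1,[-0.25,0,0],[0,0,0]],[1,[0,0,0],[0,0,0]],[1,[0,0,0],[0,0,0]]]'

```text
time: 13.48
tool_pos: [0.5704, 0.0831, 0.1485]
tcp_rot: [0.334, -3.123, -0.0]
contact_force: [-0.6, -0.8, 0.1]
width: 0.0852
grip_force: 0.0
```

```bash
python3 - <<'E'
from h import *
o=env.get_obs(); print(o['time'],o['tool_pos'],o['width'])
p=[.5499,.0787,.213]; goto(hw(p,(.023,0,.045)),p[2]); 
f=vision.grab_frame('wrist'); c=cam(f,o)
for q in MOD: print(q,proj(c,hw(p,MOD[q])),[(np.round(d['centre'],1).tolist(),round(d['score'],2)) for d in nets.pinpoint(f,q)[:1]])
g=vision.grab_frame('scene')
cv2.imwrite('pics/t6.png',np.hstack([cv2.resize(f['color'][100:340,200:440],(480,480)),cv2.resize(g['color'][140:260,280:360],(320,480),interpolation=cv2.INTER_CUBIC)]))
E
```

```text
13.475 [0.57041003 0.08314445 0.14849711] 0.08518242886413367
shift tool units [-0.08 -0.    4.14] turn units [ 0.   -0.01  0.  ] q6 -1.84
bracket_top [319.4714012  179.23064025] [([314.4, 179.1], 0.78)]
rear_top [319.43115248 234.7990311 ] [([316.9, 236.7], 0.76)]
plunger_top [319.5514458   68.15904065] [([317.3, 67.5], 0.57)]
bolt_head [319.46200486 188.3462769 ] [([319.4, 185.7], 0.94)]
```

View pics/t6.png

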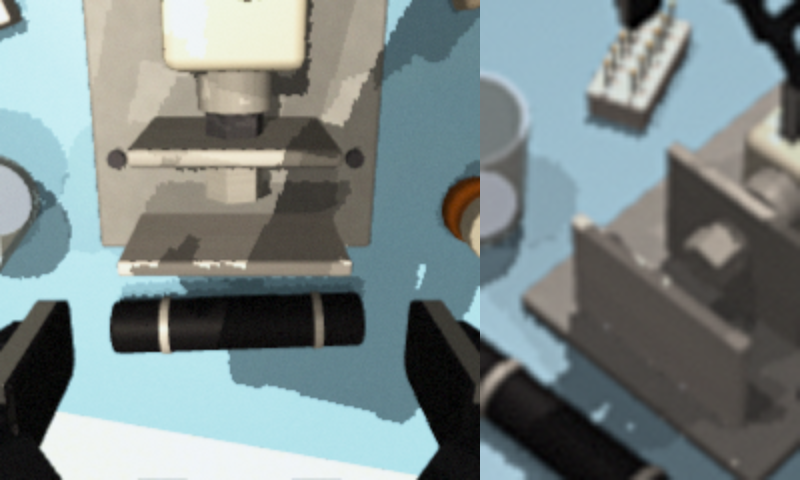

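The wrist predictions match the detections within about 3 px, and the tilted top flat of the head in scene shows the bolt is turning. I descend with the gripper open.

Request:
apply_moves --series '[[1,[-0.08,0,0.6],[0,0,0]],[1,[0,0,0.8],[0,0,0]],[1,[0,0,0.8],[0,0,0]],[1,[0,0,0.8],[0,0,0]],[1,[0,0,0.5],[0,0,0]],[1,[0,0,0.2],[0,0,0]]]'

```text
time: 14.52
tool_pos: [0.5728, 0.0837, 0.0552]
tcp_rot: [0.334, -3.122, -0.0]
contact_force: [-0.2, 0.1, 0.4]
width: 0.0851
grip_force: 0.0
```

Request:
apply_moves --series '[[1,[0,0,0.4],[0,0,0]],[1,[0,0,0.4],[0,0,0]],[1,[0,0,0],[0,0,0]]]'

```text
time: 14.9
tool_pos: [0.5727, 0.0837, 0.0354]
tcp_rot: [0.334, -3.122, -0.0]
contact_force: [-0.1, 0.4, -0.3]
width: 0.0856
grip_force: 0.0
```

Request:
apply_moves --series '[[1,[0,0,0.3],[0,0,0]],[1,[0,0,0.2],[0,0,0]],[1,[0,0,0],[0,0,0]]]'

```text
time: 15.28
tool_pos: [0.5729, 0.0837, 0.0233]
tcp_rot: [0.334, -3.123, -0.0]
contact_force: [0.2, 0.1, 0.4]
width: 0.0852
grip_force: 0.0
```

Request:
apply_moves --series '[[1,[0,0,0.3],[0,0,0]],[1,[0,0,0.25],[0,0,0]],[1,[0,0,0],[0,0,0]]]'

```text
time: 15.65
tool_pos: [0.5728, 0.0837, 0.0093]
tcp_rot: [0.334, -3.123, -0.0]
contact_force: [-0.3, -0.3, 0.6]
width: 0.0854
grip_force: 0.0
```

Request:
apply_moves --series '[[1,[0,0,0],[0,0,0]],[1,[0,0,0],[0,0,0]],[1,[0,0,0],[0,0,0]],[1,[0,0,0],[0,0,0]],[1,[0,0,0],[0,0,0]],[1,[0,0,0],[0,0,0]],[1,[0,0,0],[0,0,0]],[1,[0,0,0],[0,0,0]],[1,[0,0,0],[0,0,0]],[1,[0,0,0],[0,0,0]]]'

```text
time: 16.9
tool_pos: [0.5731, 0.0837, 0.0099]
tcp_rot: [0.334, -3.124, -0.0]
contact_force: [-0.3, -0.2, -0.5]
width: 0.0857
grip_force: 0.0
```

Request:
apply_moves --series '[[0,[0,0,0],[0,0,0]],[0,[0,0,0],[0,0,0]],[0,[0,0,0],[0,0,0]],[0,[0,0,0],[0,0,0]],[0,[0,0,0],[0,0,0]],[0,[0,0,0],[0,0,0]],[0,[0,0,0],[0,0,0]],[0,[0,0,0],[0,0,0]]]'

```text
time: 17.9
tool_pos: [0.5738, 0.0817, 0.0104]
tcp_rot: [-0.333, 3.123, -0.005]
contact_force: [0.3, -10.2, 1.6]
width: 0.0227
grip_force: 58.8
```

It's gripped: width 22.7 mm at 59 N, with flats against the pads. I ease the 10 N side load and let it settle.

Request:
apply_moves --series '[[0,[0,-0.05,0],[0,0,0]],[0,[0,-0.05,0],[0,0,0]],[0,[0,0,0],[0,0,0]],[0,[0,0,0],[0,0,0]],[0,[0,0,0],[0,0,0]],[0,[0,0,0],[0,0,0]],[0,[0,0,0],[0,0,0]],[0,[0,0,0],[0,0,0]]]'

```text
time: 18.9
tool_pos: [0.5738, 0.0818, 0.0103]
tcp_rot: [-0.334, 3.123, 0.001]
contact_force: [-1.1, 0.9, 5.0]
width: 0.0224
grip_force: 59.3
```

Request:
apply_moves --series '[[0,[0,0,0],[0,0,0]],[0,[0,0,0],[0,0,0]],[0,[0,0,0],[0,0,0]],[0,[0,0,0],[0,0,0]],[0,[0,0,0],[0,0,0]],[0,[0,0,0],[0,0,0]],[0,[0,0,0],[0,0,0]],[0,[0,0,0],[0,0,0]],[0,[0,0,0],[0,0,0]],[0,[0,0,0],[0,0,0]]]'

```text
time: 20.15
tool_pos: [0.5738, 0.0817, 0.0103]
tcp_rot: [-0.334, 3.123, 0.001]
contact_force: [-1.0, 0.9, 5.4]
width: 0.0227
grip_force: 59.3
```

Request:
apply_moves --series '[[0,[0,0,0],[0,0,0]],[0,[0,0,0],[0,0,0]],[0,[0,0,0],[0,0,0]],[0,[0,0,0],[0,0,0]],[0,[0,0,0],[0,0,0]],[0,[0,0,0],[0,0,0]],[0,[0,0,0],[0,0,0]],[0,[0,0,0],[0,0,0]],[0,[0,0,0],[0,0,0]],[0,[0,0,0],[0,0,0]]]'

```text
time: 21.4
tool_pos: [0.5738, 0.0818, 0.0103]
tcp_rot: [-0.334, 3.123, 0.001]
contact_force: [-0.8, 2.0, 5.3]
width: 0.0227
grip_force: 59.3
```

Everything is steady: width, pose and 59 N grip unchanged for 2.5 s. The body didn't touch the bracket at this depth, which it would have if the reported frame were true, so the 35 mm tool offset is confirmed. The true grasp point is at z≈0.064. Handing in.

```bash
python3 -c "
from h import *
print(job.sign_off())"
```

```text
the job is handed in; nothing more can be done
None
```

I pressed the plunger home and released it, then gripped the bolt head at standstill (59 N, 22.7 mm opening, steady for 2.5 s) and handed the job in at about 21.4 s; no verdict came back, and the grasp depth relies on my measured 35 mm offset between the reported tool point and the real fingertips.

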